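# Check the plate gap of a slide bonding press with a taper gauge

### The job

Check the gap of the slide bonding press: push its upper plate down by the black knob until it sits on its stops. Then pick up the taper gauge by its orange grip and, keeping it flat on the lower plate and pointing straight in, slide its thin end in from the front between the two plates until both plates hold it snugly, without forcing it or lifting the upper plate off its stops. Finish holding the gauge there in the gripper, pushed in at that depth, ready to be read, and leave everything else on the bench where it lies.

Things in the scene. Friction and masses are not known exactly. Their poses are not given: they have to be found in the camera images.
- lower_plate: Fixed lower plate of the slide bonding press: square ground steel, 84 x 84 x 11 mm, top face 55 mm above the bench, on a dark pedestal on the white base (140 x 150 mm). Origin: centre of its underside; x points into the press, away from the robot's side, y left, z up. Its front edge is at x = -42 mm, its top face at z = +11 mm.
- gap_mouth (a point): Middle of the front upper edge of the lower plate; the frame is that of the lower plate: its x axis is the direction in which the gauge slides in.
- upper_plate: Upper plate of the press, 84 x 84 x 12 mm, parallel above the lower plate, under a white yoke that runs on two steel columns (59 mm left and right of the middle, 146 mm high). Origin: centre of its underside, the roof of the gap. With the yoke on its stops the gap is 4.5 to 8.5 mm: the brass stop nuts on the columns were set beforehand to a height that differs each time.
- knob_top (a point): Top centre of the black mushroom knob (42 mm wide) on the yoke; it goes up and down with the yoke and the upper plate.
- ram (a joint): How high the yoke and upper plate stand above their stops (m): 0 = seated on the two brass stop nuts, grows as the yoke rises, at most 0.026; at the start 0.012 to 0.024. It stays where it is left (sliding friction): about 5 N on the knob moves it down, about 17 N from below would lift it off its stops.
- gauge: Steel taper gauge, 160 mm long, about 0.12 kg, lying flat on the bench. Orange grip 70 long, 16 wide, 22 mm high; ahead of it a wedge blade 90 long, 14 mm wide: underside flat and level with the grip's underside, top sloping from 11 mm thick at the grip to 2 mm at the tip (1 mm in 10). Origin: centre of the grip's underside; x along the blade to the tip, z up.
- gauge_tip (a point): Middle of the lower edge of the blade's thin end, 125 mm ahead of the gauge's origin.
- timer: White bench timer, 60 x 68 x 18 mm, lying on the bench; a bystander. Origin: centre of its underside.
- cassette_0: Pink tissue cassette, 28 x 40 x 8 mm, lying on the bench; a bystander. Origin: centre of its underside.
- cassette_2: Pale blue tissue cassette, 28 x 40 x 8 mm, lying on the bench; a bystander. Origin: centre of its underside.
- cassette_4: Yellow tissue cassette, 28 x 40 x 8 mm, lying on the bench; a bystander. Origin: centre of its underside.
- forceps_0: Steel forceps, 126 mm long, 9 mm high, lying on the bench; a bystander. Origin: centre of its underside.
- marker_pen: White marker pen with red cap, 135 mm long, 16 mm thick, lying on the bench; a bystander. Origin: centre of its underside.
- slide_pack: Open pack of glass slides, 60 x 82 x 28 mm, lying on the bench; a bystander. Origin: centre of its underside.

How it is judged:
On the way, in this order (a step that is already met when the one before it is completed fails the run):
1. the upper plate is pushed down onto its stops (within 1 mm) (value of joint ram below 0.001 m), for 0.3 s.
2. the gauge, held in the gripper, has its thin end at least 8 mm into the gap, with the upper plate still on its stops (x of gauge_tip in the frame of gap_mouth above 0.008 m and y of gauge_tip in the frame of gap_mouth between -0.025 and 0.025 m and z of gauge_tip in the frame of gap_mouth between -0.002 and 0.008 m and contact force between gauge and the fingers above 2 N and value of joint ram below 0.001 m), for 0.1 s.
At the end, for the whole second after the job is handed in: Upper plate within 1 mm of its stops; gauge still and held by the fingers (over 3 N), blade 15 mm or more in the gap, tip within 25 mm of the middle and 2 mm of the lower plate, flat within 0.04 rad, straight within 0.12 rad, both plates pressing on it (over 0.7 N each) (value of joint ram below 0.001 m and contact force between gauge and upper_plate above 0.7 N and contact force between gauge and lower_plate above 0.7 N and contact force between gauge and the fingers above 3 N and x of gauge_tip in the frame of gap_mouth above 0.015 m and y of gauge_tip in the frame of gap_mouth between -0.025 and 0.025 m and z of gauge_tip in the frame of gap_mouth between -0.002 and 0.002 m and angle between the z axis of gauge and the z axis of lower_plate, either way round below 0.04 rad and angle between the x axis of gauge and the x axis of lower_plate, either way round below 0.12 rad and linear speed of gauge below 0.01 m/s); the arm keeps its last pose, push and grip.
It fails at once if the gauge is forced into the gap (over 25 N on the upper plate) (contact force between gauge and upper_plate above 25 N).
It fails at once if something else on the bench is disturbed (moved over 25 mm) (distance of any of timer, cassette_0, cassette_2, cassette_4, forceps_0, marker_pen, slide_pack from where it was at the start of the episode above 0.025 m).
It also fails if it takes over 72 s, if anything falls off the work surface, if the arm or the gripper's body presses on something with over 40 N, if the wrist force passes 120 N, or if a joint passes its speed limit or range.

### The arm

A 7-joint arm with a two-finger parallel gripper is mounted at the origin on a cart in front of the work surface, level with it; the furniture and walls round the work are solid. World frame = base frame: x ahead of the robot, y to its left, z up, the work surface at z = 0. Lengths are in m, angles in rad, forces in N, time in s.
With the tool pointing down it reaches from about 0.4 to 0.925 m from the base axis. Payload 4.1 kg.
Tool frame: the origin (TCP) lies midway between the tips of the shut fingers; the grasp point (between the pads) lies 19 mm behind it; z points along the fingers, y is the line along which they close (so a half turn about z gives the same grasp; the last joint's range is limited). The gripper opens to 85 mm and grips with 20 to 120 N. Pads are 22 mm wide; open, the fingers measure 114 mm over their backs; the gripper's body (76 mm by 85 mm) begins 54 mm behind the grasp point. The pads swing forward as they close: fully open they stand 13 mm farther back than shut.
Start: joints at [1.209, 0.398, 0.045, 1.537, -0.019, 1.207, -0.051], TCP at [0.169, -0.628, 0.231] pointing down, gripper open.
Joint ranges: [-2.82, 2.82], [-0.49, 2.23], [-1.37, 1.46], [0, 2.46], [-1.36, 4.5], [0.23, 2], [-2.94, 2.94]. Speed limits (rad/s): [2.57, 2.57, 3.14, 3.14, 3.14, 3.14, 3.14].

### API

Orientations are given as a 3x3 rotation matrix whose columns are the frame's x, y, z axes.
In Python, from bench import robot gives the robot as it stands.
- The arm moves only by the tool jog_arm, never from a script. Its argument "steps" is a list of rows, each an object with "delta_pos": the shift along the tool's x, y, z each as a share of 25 cm, from -1 to 1, a list of three; "angular": the turn, a rotation vector about the tool's x, y, z each as a share of 4 degrees, from -1 to 1, a list of three; "claw": the gripper's target within -1 to 1 (fully open at 1, half-way at 0, shut at -1). A call has 1 to 8 rows; each row shifts and turns the commanded pose from where the row before left it, along the tool's axes as they then stand; what a row does not reach is not made up. A row lasts 1/12 s, in which the tool goes at most 41.7 mm and 7.16 degrees, less where a joint would pass 70% of its speed; a pose out of reach is approached as far as the arm can. A call with a number of a shift or a turn outside -1 to 1 is refused whole. A call with a gripper value outside its range is refused whole. The fingers move at their own pace and stop on an object; "newtons" is the grip in N (left out, the last holds). Time passes only in rows, so rows that do not move let the fingers close. It gives the time, the measured TCP pose, the force and the opening at its end, in the units of the state.
- robot.state(): the state, without advancing time (a new reading comes with each control period).
- robot.grab_frame(name): name is "scene" or "top" or "wrist"; returns the picture (480x640x3 uint8, red, green, blue); there is no depth.
- robot.calibration(name): a dict with "fx", "fy", "cx", "cy" (pixels), "rvec" (rotation vector, rad) and "tvec" (3), from world to camera coordinates, as OpenCV has them; the wrist camera has in their place "tool_from_camera" (4x4, takes a point from camera to tool coordinates, whose origin is the TCP and whose axes are the flange's). Camera axes: x right, y down, z forward; pixel columns grow to the right and rows downward; lengths in m; the calibration is good to about 2 mm. A picture is of the moment at which its call begins: read the wrist's pose just before it. calibration takes no time and is no camera call.
- robot.hand_in(): hands the job in, once; it reports no verdict.
The state is a dict: "t": time; "joint_pos": joint angles; "dq": joint speeds; "effort": joint torques, N m; "tool_pos": TCP position; "ee_rot": TCP orientation; "ft_force": force on the tool from outside, world axes, zero at the start; "ft_torque": the same for the moment, N m; "grip_width": opening from 0.0 (shut) to 1.0 (fully open).
Only numpy, scipy, OpenCV 4.12 (cv2) and the standard library are available. Lean on these libraries where they do the work, as an engineer would, in place of code of your own. Each camera call takes 0.05 s, during which the arm holds its last target. There are 200 camera calls.

## Working session

There is one attempt and no reset: what is moved stays moved. The work goes in short steps, Python scripts to look and compute and a tool call to move; the robot and the scene stay as the last step left them, time stands still between calls to the robot, and variables do not carry over. Pictures are saved under pics/ and viewed, on a budget of 10 in all, crops included, one or two more only if the job needs it, and the job is handed in when it is done.

Besides the shell and the picture viewer there is one more tool, called after ">>>" as name([rows], argument=value, ...), one row to a line, values as JSON. jog_arm: Moves the arm, as the interface text tells. Shift numbers are shares of 25 cm and turn numbers shares of 4 degrees, none past 1 either way. Its arguments: {"type":"object","properties":{"steps":{"type":"array","items":{"type":"object","properties":{"delta_pos":{"type":"array","items":{"type":"number"}},"angular":{"type":"array","items":{"type":"number"}},"claw":{"type":"number"}}}},"newtons":{"type":"number"}},"required":["steps"]}

```bash
ls; mkdir -p pics; cat > h.py <<'E'
import cv2,numpy as np
from bench import robot
def cam(n):
    c=robot.calibration(n);K=np.array([[c['fx'],0,c['cx']],[0,c['fy'],c['cy']],[0,0,1.]])
    if 'rvec' in c:
        R=cv2.Rodrigues(np.array(c['rvec'],float))[0];t=np.array(c['tvec'],float).ravel()
        return K,R.T,-R.T@t
    s=robot.state();T=np.array(c['tool_from_camera']);R=np.array(s['ee_rot'])
    return K,R@T[:3,:3],R@T[:3,3]+np.array(s['tool_pos'])
def ray(C,uv,z):
    K,R,o=C;d=R@np.linalg.solve(K,[uv[0],uv[1],1.]);return o+d*(z-o[2])/d[2]
def proj(C,p):
    K,R,o=C;q=K@(R.T@(np.array(p)-o));return q[:2]/q[2]
def snap(n,f):
    C=cam(n);im=robot.grab_frame(n)[:,:,::-1].copy();cv2.imwrite('pics/'+f,im);return C,im
E
python3 - <<'E'
from h import *
for n in('top','scene'):
    C,im=snap(n,n+'0.png');print(n,C[2],C[0][0,0],C[1][:,2])
    h=cv2.cvtColor(im,cv2.COLOR_BGR2HSV)
    m=cv2.inRange(h,(5,150,120),(18,255,255))
    for c in cv2.findContours(m,0,2)[0]:
        if cv2.contourArea(c)>40: print(cv2.contourArea(c),cv2.minAreaRect(c))
print(robot.state())
E
```

```text
pics
top [ 0.23044748 -0.00906193  1.4486166 ] 533.1161007478652 [ 0.21008419 -0.01335092 -0.97759214]
110.5 ((406.5, 262.5), (5.0, 25.0), 90.0)
scene [0.05846819 0.9149845  1.00508507] 561.1885318365859 [ 0.326442   -0.68584651 -0.65042308]
77.5 ((378.61602783203125, 222.2044677734375), (6.540987968444824, 17.913389205932617), 41.987213134765625)
{'t': 0.1, 'joint_pos': array([ 1.20898887,  0.39911601,  0.04502796,  1.53773539, -0.01868785,
        1.20688406, -0.05067283]), 'dq': array([-2.89258076e-04, -2.70504943e-05,  1.43681117e-03, -2.28305500e-03,
       -6.30412711e-04,  8.75042347e-04, -2.45234093e-03]), 'effort': array([ 3.14227007e-03, -4.76264584e+01,  1.37001101e+00, -2.54948777e+01,
        1.19641880e-02,  5.04694952e-03,  2.80656803e-05]), 'tool_pos': array([ 0.16874729, -0.62713946,  0.23037676]), 'ee_rot': array([[ 9.65625006e-01,  2.59938498e-01, -5.69671768e-04],
       [ 2.59939091e-01, -9.65623648e-01,  1.62475196e-03],
       [-1.27752946e-04, -1.71698108e-03, -9.99998518e-01]]), 'ft_force': array([-1.13684595, -0.15757778,  0.78379104]), 'ft_torque': array([-0.00232719,  0.0521326 , -0.00284952]), 'grip_width': 1.0045381864915643}
```

View pics/top0.png

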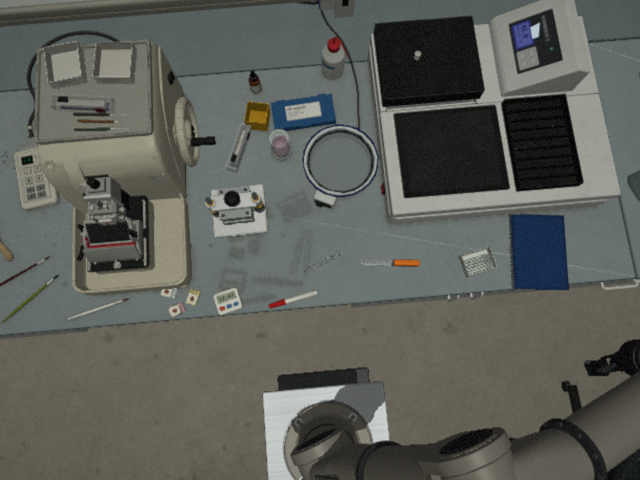

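View pics/scene0.png

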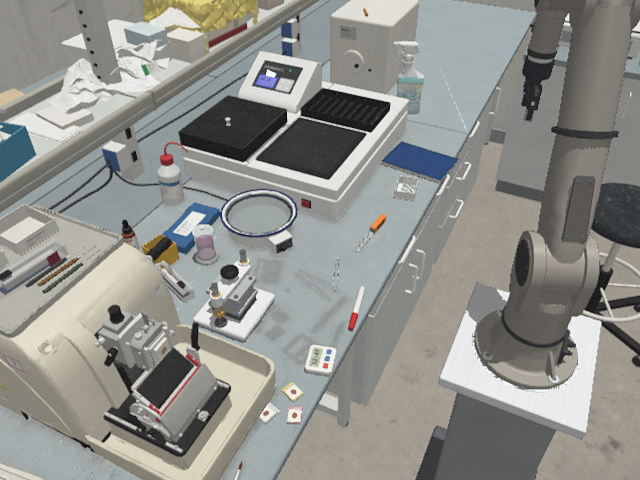

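The gauge lies with its grip at top-view px (406,262) and its tip near (362,263). The press has its knob at top (232,199) and scene (230,272), with the white base spanning about (210..267, 185..235).

```bash
cat > m.py <<'E'
from h import *
T=cam('top');S=cam('scene');it=cv2.imread('pics/top0.png');isc=cv2.imread('pics/scene0.png')
def tri(a,b):
    P=[]
    for C in(T,S): P.append(C[0]@np.c_[C[1].T,-C[1].T@C[2]])
    X=cv2.triangulatePoints(P[0],P[1],np.array(a,float).reshape(2,1),np.array(b,float).reshape(2,1)).ravel();X=X[:3]/X[3]
    return X,proj(T,X)-a,proj(S,X)-b
print('knob',tri((232,199),(230,271)))
g=cv2.cvtColor(it,6)[:, :]
m=np.zeros_like(g);m[180:242,204:275]=(g[180:242,204:275]>190)*255
c=max(cv2.findContours(m,0,2)[0],key=cv2.contourArea);print('base',cv2.minAreaRect(c));
for p in cv2.boxPoints(cv2.minAreaRect(c)): print(p,ray(T,p,.012))
print('grip top',ray(T,(406.5,262.5),.022),'tip',ray(T,(361,263),.002),'grip ends',ray(T,(393.5,262.5),.022),ray(T,(419.5,262.5),.022))
o=np.hstack([cv2.resize(it[160:260,190:290],(560,560),interpolation=2)[:, :],cv2.resize(isc[240:345,185:290],(560,560),interpolation=2)])
cv2.imwrite('pics/c1.png',cv2.resize(o,(800,400)))
E
python3 m.py
```

```text
knob (array([0.64157283, 0.19082158, 0.13228381]), array([-0.13730703, -0.30841158]), array([0.33217287, 0.10923682]))Traceback (most recent call last):
  File "m.py", line 11, in <module>
    c=max(cv2.findContours(m,0,2)[0],key=cv2.contourArea);print('base',cv2.minAreaRect(c));
ValueError: max() iterable argument is empty
```

```bash
sed -i 's/^g=.*/g=np.zeros(it.shape[:2],np.uint8)+it.min(axis=2)/; s/>190/>165/' m.py; python3 m.py; python3 -c "
import cv2;i=cv2.imread('pics/top0.png').min(axis=2);print(i[180:242:6,204:275:6])"
```

```text
knob (array([0.64157283, 0.19082158, 0.13228381]), array([-0.13730703, -0.30841158]), array([0.33217287, 0.10923682]))
base ((239.4010009765625, 223.0098876953125), (18.806201934814453, 50.74689865112305), 84.2894058227539)
[213.21783 216.1782 ] [0.6332113 0.2636089 0.012    ]
[263.7129  211.12871] [0.63501039 0.12243679 0.012     ]
[265.58417 229.84157] [0.5810162 0.1208407 0.012    ]
[215.08911 234.89107] [0.57931228 0.26094244 0.012     ]
grip top [ 0.45337773 -0.2545059   0.022     ] tip [ 0.46635223 -0.13332266  0.002     ] grip ends [ 0.45654222 -0.21944434  0.022     ] [ 0.45021411 -0.28955791  0.022     ]
[[105 105 107 110 105 109 105 108 107 106 107 104]
 [106 106 109 109 106  99 121 128 164 168 105 108]
 [106 114 162  66  32  19 124 141 114 172 105 107]
 [109 110 167 166  23  24 154 169  72  70 122 108]
 [109  55 157 167  16  14 171 175 176  82 129 106]
 [108  71 117 100 116 119 129 128  66  52 130  97]
 [108 107  66  70 126 128 133 102  60 167 169  95]
 [112 114 168 145 106  89  69  83 148 174 172 105]
 [103 109 167 169 164 166 169 168 171 176 177 108]
 [106 106 168 163 157 154 129  99  97  86 103 107]
 [106 105 105 105 104  94 100 106  93  97 102 106]]
```

View pics/c1.png

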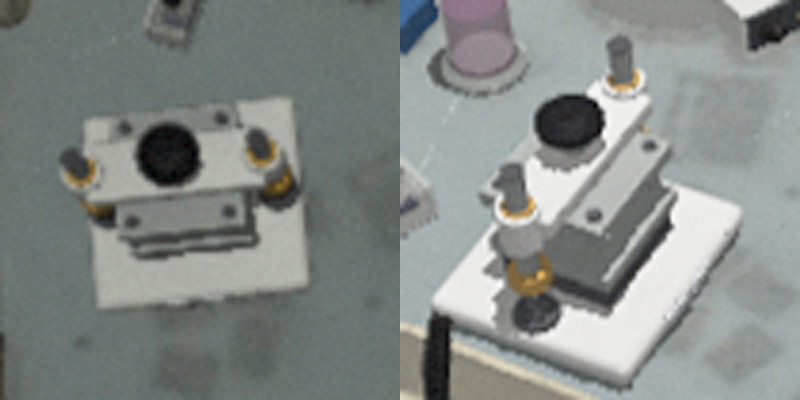

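>>> jog_arm([
  {"delta_pos":[0.11,-0.11,0],"claw":-1},
  {"delta_pos":[0.11,-0.11,0],"claw":-1},
  {"delta_pos":[0.11,-0.11,0],"claw":-1},
  {"delta_pos":[0.11,-0.11,0],"claw":-1},
  {"delta_pos":[0.11,-0.11,0],"claw":-1},
  {"delta_pos":[0.11,-0.11,0],"claw":-1},
  {"delta_pos":[0.11,-0.11,0],"claw":-1},
  {"delta_pos":[0.11,-0.11,0],"claw":-1},
], newtons=40)

```text
invalid input
```

>>> jog_arm([
  {"delta_pos":[0.11,-0.11,0.0],"angular":[0,0,0],"claw":-1},
  {"delta_pos":[0.11,-0.11,0],"angular":[0,0,0],"claw":-1},
  {"delta_pos":[0.11,-0.11,0],"angular":[0,0,0],"claw":-1},
  {"delta_pos":[0.11,-0.11,0],"angular":[0,0,0],"claw":-1},
  {"delta_pos":[0.11,-0.11,0],"angular":[0,0,0],"claw":-1},
  {"delta_pos":[0.11,-0.11,0],"angular":[0,0,0],"claw":-1},
  {"delta_pos":[0.11,-0.11,0],"angular":[0,0,0],"claw":-1},
  {"delta_pos":[0.11,-0.11,0],"angular":[0,0,0],"claw":-1},
], newtons=40)

```text
t: 0.77
tool_pos: [0.3245, -0.3561, 0.2311]
ee_rot: [[0.966, 0.26, -0.0], [0.26, -0.966, 0.0], [-0.0, -0.0, -1.0]]
ft_force: [0.5, -0.4, -0.2]
grip_width: 0.004
```

>>> jog_arm([
  {"delta_pos":[0.11,-0.11,0.0],"angular":[0,0,0],"claw":-1},
  {"delta_pos":[0.11,-0.11,0],"angular":[0,0,0],"claw":-1},
  {"delta_pos":[0.11,-0.11,0],"angular":[0,0,0],"claw":-1},
  {"delta_pos":[0.11,-0.11,0],"angular":[0,0,0],"claw":-1},
  {"delta_pos":[0.11,-0.11,0],"angular":[0,0,0],"claw":-1},
  {"delta_pos":[0.11,-0.11,0],"angular":[0,0,0],"claw":-1},
  {"delta_pos":[0.11,-0.11,0],"angular":[0,0,0],"claw":-1},
  {"delta_pos":[0.11,-0.11,0],"angular":[0,0,0],"claw":-1},
])

```text
t: 1.43
tool_pos: [0.4797, -0.0867, 0.2312]
ee_rot: [[0.966, 0.26, -0.0], [0.26, -0.966, -0.0], [-0.0, 0.0, -1.0]]
ft_force: [1.1, 0.3, 0.1]
grip_width: -0.003
```

>>> jog_arm([
  {"delta_pos":[0.09,-0.12,0.0],"angular":[0,0,0],"claw":-1},
  {"delta_pos":[0.09,-0.12,0],"angular":[0,0,0],"claw":-1},
  {"delta_pos":[0.09,-0.12,0],"angular":[0,0,0],"claw":-1},
  {"delta_pos":[0.09,-0.12,0],"angular":[0,0,0],"claw":-1},
  {"delta_pos":[0.09,-0.12,0],"angular":[0,0,0.9],"claw":-1},
  {"delta_pos":[0.09,-0.12,0],"angular":[0,0,0.95],"claw":-1},
  {"delta_pos":[0.09,-0.12,0],"angular":[0,0,0.95],"claw":-1},
  {"delta_pos":[0,0,0],"angular":[0,0,0.95],"claw":-1},
])

```text
t: 2.1
tool_pos: [0.5844, 0.1616, 0.2308]
ee_rot: [[1.0, 0.007, 0.001], [0.007, -1.0, 0.007], [0.001, -0.007, -1.0]]
ft_force: [-0.0, 1.7, 0.3]
grip_width: 0.002
```

```bash
python3 - <<'E'
from h import *
C,im=snap('wrist','w1.png');np.save('w1.npy',np.r_[C[0].ravel(),C[1].ravel(),C[2]]);print(C)
print(robot.state()['tool_pos'],robot.state()['ee_rot'])
E
```

```text
(array([[355.74233386,   0.        , 319.18038494],
       [  0.        , 355.74233386, 229.37430015],
       [  0.        ,   0.        ,   1.        ]]), array([[ 0.00733855, -0.94589126, -0.32440078],
       [-0.99994304, -0.00945571,  0.00495048],
       [-0.00775005,  0.32434597, -0.94590678]]), array([0.66835192, 0.16070987, 0.37412909]))
[0.58338347 0.1574896  0.23050799] [[ 0.99999507  0.00291454 -0.00117074]
 [ 0.00291812 -0.99999103  0.00306987]
 [-0.00116178 -0.00307328 -0.9999946 ]]
```

View pics/w1.png

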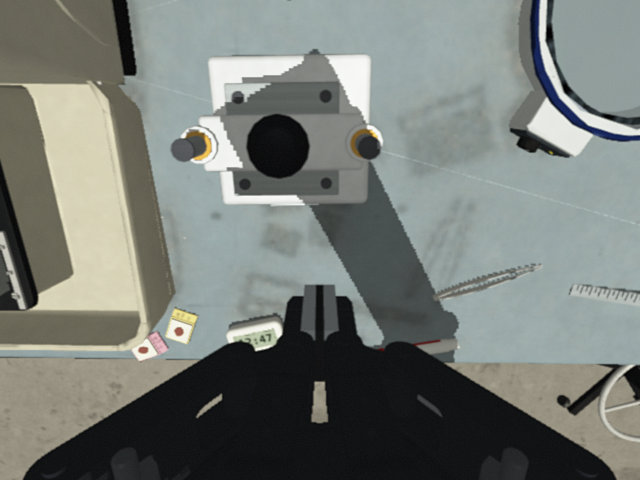

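Knob centre is at (277,146). Column tops are at (183,150) and (370,148), base corners at (209,56), (370,56) and (369,204), and the upper plate's front edge near row 194.

```bash
python3 - <<'E'
from h import *
a=np.load('w1.npy');C=(a[:9].reshape(3,3),a[9:18].reshape(3,3),a[18:])
im=cv2.imread('pics/w1.png')
m=(im.max(2)<32).astype(np.uint8)*255;m[:100]=0;m[200:]=0;m[:,:235]=0;m[:,325:]=0
c=max(cv2.findContours(m,0,2)[0],key=cv2.contourArea);k=cv2.minEnclosingCircle(c);print(k)
for z in(.125,.13,.135,.14,.145): 
    p=ray(C,k[0],z);q=ray(C,(k[0][0]+k[1],k[0][1]),z);print('knob',z,p,2*np.linalg.norm(q-p))
for z in(.140,.146,.15):
  l,r=ray(C,(178,150),z),ray(C,(373,148),z);d=l-r;print('cols',z,l,r,np.linalg.norm(d),np.arctan2(-d[0],d[1]),(l+r)/2)
for u in((209,56),(370,56),(369,204),(211,204)): print('base',ray(C,u,.012))
for u in((223,82),(339,82),(339,195),(234,195)): print('up',ray(C,u,.09))
E
```

```text
((277.56201171875, 145.74806213378906), 31.786563873291016)
knob 0.125 [0.64324896 0.19099746 0.125     ] 0.043605008271262125
knob 0.13 [0.64375277 0.19038959 0.13      ] 0.042729859417671386
knob 0.135 [0.64425659 0.18978172 0.135     ] 0.041854710564080654
knob 0.14 [0.6447604  0.18917385 0.14      ] 0.04097956171048986
knob 0.145 [0.64526422 0.18856598 0.145     ] 0.04010441285689913
cols 0.14 [0.64153891 0.25385851 0.14      ] [0.64383965 0.12765942 0.14      ] 0.1262200575938744 0.01822897182160095 [0.64268928 0.19075896 0.14      ]
cols 0.146 [0.64222605 0.2514714  0.146     ] [0.64446782 0.1285064  0.146     ] 0.12298543035748322 0.018228971821600902 [0.64334693 0.1899889  0.146     ]
cols 0.15 [0.64268414 0.24987999 0.15      ] [0.6448866  0.12907105 0.15      ] 0.12082901219988905 0.018228971821601183 [0.64378537 0.18947552 0.15      ]
base [0.71250617 0.26566247 0.012     ]
base [0.71345438 0.11703228 0.012     ]
base [0.57282776 0.11053685 0.012     ]
base [0.57126664 0.2767283  0.012     ]
up [0.68560553 0.2342912  0.09      ]
up [0.68619432 0.14839448 0.09      ]
up [0.6007566  0.14622381 0.09      ]
up [0.59996712 0.23216355 0.09      ]
```

>>> jog_arm([
  {"delta_pos":[0.12,-0.065,0.0],"angular":[0,0,0],"claw":-1},
  {"delta_pos":[0.12,-0.065,0],"angular":[0,0,0],"claw":-1},
  {"delta_pos":[0,0,0.12],"angular":[0,0,0],"claw":-1},
  {"delta_pos":[0,0,0.12],"angular":[0,0,0],"claw":-1},
  {"delta_pos":[0,0,0.08],"angular":[0,0,0],"claw":-1},
  {"delta_pos":[0,0,0.02],"angular":[0,0,0],"claw":-1},
  {"delta_pos":[0,0,0.02],"angular":[0,0,0],"claw":-1},
  {"delta_pos":[0,0,0.02],"angular":[0,0,0],"claw":-1},
])

```text
t: 2.82
tool_pos: [0.6432, 0.1832, 0.1377]
ee_rot: [[1.0, 0.0, -0.001], [0.0, -1.0, -0.002], [-0.001, 0.002, -1.0]]
ft_force: [-3.2, -1.5, 6.4]
grip_width: -0.002
```

>>> jog_arm([
  {"delta_pos":[0,0,0.016],"angular":[0,0,0],"claw":-1},
  {"delta_pos":[0,0,0.016],"angular":[0,0,0],"claw":-1},
])

```text
t: 2.98
tool_pos: [0.6435, 0.1833, 0.1305]
ee_rot: [[1.0, 0.0, 0.0], [0.0, -1.0, -0.002], [0.0, 0.002, -1.0]]
ft_force: [-4.6, -2.7, 6.2]
grip_width: 0.002
```

>>> jog_arm([
  {"delta_pos":[0,0,0.012],"angular":[0,0,0],"claw":-1},
  {"delta_pos":[0,0,0.012],"angular":[0,0,0],"claw":-1},
])

```text
t: 3.15
tool_pos: [0.6435, 0.1833, 0.1246]
ee_rot: [[1.0, 0.0, 0.0], [0.0, -1.0, -0.002], [0.0, 0.002, -1.0]]
ft_force: [-4.1, -2.9, 5.4]
grip_width: 0.001
```

>>> jog_arm([
  {"delta_pos":[0,0,0.01],"angular":[0,0,0],"claw":-1},
  {"delta_pos":[0,0,0.01],"angular":[0,0,0],"claw":-1},
])

```text
t: 3.32
tool_pos: [0.6436, 0.1835, 0.1208]
ee_rot: [[1.0, 0.0, 0.001], [0.0, -1.0, -0.002], [0.001, 0.002, -1.0]]
ft_force: [-8.9, -4.0, 22.9]
grip_width: -0.001
```

>>> jog_arm([
  {"delta_pos":[0,0,0.01],"angular":[0,0,0],"claw":-1},
])

```text
t: 3.4
tool_pos: [0.6438, 0.1835, 0.1206]
ee_rot: [[1.0, -0.0, 0.001], [0.0, -1.0, -0.003], [0.001, 0.003, -1.0]]
ft_force: [-12.9, -5.7, 31.7]
grip_width: -0.0
```

>>> jog_arm([
  {"delta_pos":[0,0,0.008],"angular":[0,0,0],"claw":-1},
])

```text
t: 3.48
tool_pos: [0.6438, 0.1836, 0.1205]
ee_rot: [[1.0, -0.0, 0.002], [-0.0, -1.0, -0.003], [0.002, 0.003, -1.0]]
ft_force: [-15.0, -8.4, 38.1]
grip_width: -0.0
```

>>> jog_arm([
  {"delta_pos":[0,0,-0.01],"angular":[0,0,0],"claw":-1},
  {"delta_pos":[0,0,0],"angular":[0,0,0],"claw":-1},
  {"delta_pos":[0,0,0],"angular":[0,0,0],"claw":-1},
  {"delta_pos":[0,0,0],"angular":[0,0,0],"claw":-1},
  {"delta_pos":[0,0,-0.04],"angular":[0,0,0],"claw":-1},
  {"delta_pos":[0,0,-0.15],"angular":[0,0,0],"claw":-1},
  {"delta_pos":[0,0,-0.15],"angular":[0,0,0],"claw":-1},
  {"delta_pos":[0,0,-0.1],"angular":[0,0,0],"claw":1},
])

```text
t: 4.15
tool_pos: [0.6451, 0.185, 0.2306]
ee_rot: [[1.0, 0.001, 0.006], [0.001, -1.0, 0.002], [0.006, -0.002, -1.0]]
ft_force: [0.5, 0.8, 0.3]
grip_width: 0.129
```

>>> jog_arm([
  {"delta_pos":[-0.06,0.13,0],"angular":[0,0,0],"claw":1},
  {"delta_pos":[-0.06,0.13,0],"angular":[0,0,0],"claw":1},
  {"delta_pos":[-0.06,0.13,0],"angular":[0,0,0],"claw":1},
  {"delta_pos":[-0.06,0.13,0],"angular":[0,0,0],"claw":1},
  {"delta_pos":[-0.06,0.13,0],"angular":[0,0,0],"claw":1},
  {"delta_pos":[-0.06,0.13,0],"angular":[0,0,0],"claw":1},
  {"delta_pos":[-0.06,0.13,0],"angular":[0,0,0],"claw":1},
  {"delta_pos":[-0.06,0.13,0],"angular":[0,0,0],"claw":1},
])

```text
t: 4.82
tool_pos: [0.5234, -0.0773, 0.2269]
ee_rot: [[1.0, 0.001, 0.003], [0.001, -1.0, -0.001], [0.003, 0.001, -1.0]]
ft_force: [0.8, -0.7, -0.1]
grip_width: 1.0
```

>>> jog_arm([
  {"delta_pos":[-0.06,0.13,0],"angular":[0,0,0],"claw":1},
  {"delta_pos":[-0.06,0.13,0],"angular":[0,0,0],"claw":1},
  {"delta_pos":[-0.06,0.13,0],"angular":[0,0,0],"claw":1},
  {"delta_pos":[-0.06,0.13,0],"angular":[0,0,0],"claw":1},
  {"delta_pos":[-0.06,0.13,0],"angular":[0,0,0],"claw":1},
  {"delta_pos":[0,0,0],"angular":[0,0,-1],"claw":1},
  {"delta_pos":[0,0,0],"angular":[0,0,-1],"claw":1},
  {"delta_pos":[0,0,0],"angular":[0,0,-1],"claw":1},
])

```text
t: 5.48
tool_pos: [0.4489, -0.2394, 0.2268]
ee_rot: [[0.978, 0.21, 0.003], [0.21, -0.978, -0.002], [0.002, 0.002, -1.0]]
ft_force: [-0.4, -0.4, 0.5]
grip_width: 0.998
```

>>> jog_arm([
  {"delta_pos":[0,0,0],"angular":[0,0,-1],"claw":1},
  {"delta_pos":[0,0,0],"angular":[0,0,-1],"claw":1},
  {"delta_pos":[0,0,0],"angular":[0,0,-1],"claw":1},
  {"delta_pos":[0,0,0],"angular":[0,0,-1],"claw":1},
  {"delta_pos":[0,0,0],"angular":[0,0,-1],"claw":1},
  {"delta_pos":[0,0,0],"angular":[0,0,-1],"claw":1},
  {"delta_pos":[0,0,0],"angular":[0,0,-1],"claw":1},
  {"delta_pos":[0,0,0],"angular":[0,0,-1],"claw":1},
])

```text
t: 6.15
tool_pos: [0.4494, -0.2385, 0.2268]
ee_rot: [[0.716, 0.698, 0.003], [0.698, -0.716, -0.002], [0.001, 0.003, -1.0]]
ft_force: [0.5, 0.6, -0.1]
grip_width: 0.996
```

>>> jog_arm([
  {"delta_pos":[0,0,0],"angular":[0,0,-1],"claw":1},
  {"delta_pos":[0,0,0],"angular":[0,0,-1],"claw":1},
  {"delta_pos":[0,0,0],"angular":[0,0,-1],"claw":1},
  {"delta_pos":[0,0,0],"angular":[0,0,-1],"claw":1},
  {"delta_pos":[0,0,0],"angular":[0,0,-1],"claw":1},
  {"delta_pos":[0,0,0],"angular":[0,0,-1],"claw":1},
  {"delta_pos":[0,0,0],"angular":[0,0,-1],"claw":1},
  {"delta_pos":[0,0,0],"angular":[0,0,-1],"claw":1},
])

```text
t: 6.82
tool_pos: [0.4494, -0.2384, 0.2268]
ee_rot: [[0.237, 0.971, 0.002], [0.971, -0.237, -0.002], [-0.001, 0.003, -1.0]]
ft_force: [-0.4, 0.1, 0.6]
grip_width: 1.001
```

```bash
cat > g.py <<'E'
from h import *
import sys
C,im=snap('wrist',sys.argv[1])
h=cv2.cvtColor(im,cv2.COLOR_BGR2HSV)
m=cv2.inRange(h,(5,150,80),(18,255,255))
c=max(cv2.findContours(m,0,2)[0],key=cv2.contourArea);r=cv2.minAreaRect(c);print(r)
P=[ray(C,p,.022) for p in cv2.boxPoints(r)]
for p in P:print(p)
print('c',np.mean(P,0))
e=[P[1]-P[0],P[2]-P[1]];print([np.linalg.norm(x) for x in e]);l=max(e,key=np.linalg.norm);print('heading',np.degrees(np.arctan2(l[1],l[0])))
s=robot.state();print(s['tool_pos'],s['ee_rot'],s['ft_force'])
E
python3 g.py w2.png
```

```text
((328.66156005859375, 208.2923126220703), (65.9864730834961, 15.628376007080078), 82.87498474121094)
[ 0.45248868 -0.22002445  0.022     ]
[ 0.46775233 -0.22179293  0.022     ]
[ 0.46054145 -0.29089181  0.022     ]
[ 0.44427961 -0.28912691  0.022     ]
c [ 0.45626552 -0.25545902  0.022     ]
[np.float64(0.01536576639368118), np.float64(0.06947411736497934)]
heading -95.95759118614708
[ 0.44935685 -0.23845543  0.22678026] [[ 0.23530831  0.97191785  0.00238461]
 [ 0.97191996 -0.23530421 -0.00187911]
 [-0.00126523  0.00275982 -0.99999539]] [-0.71291197  0.73247412 -0.13856927]
```

View pics/w2.png

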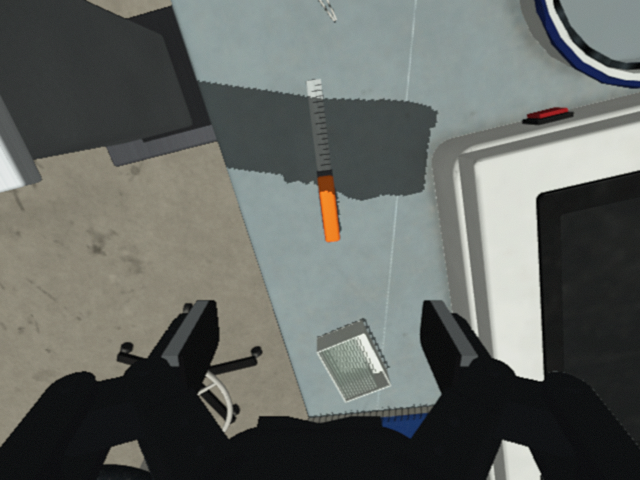

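>>> jog_arm([
  {"delta_pos":[0,0,0],"angular":[0,0,-0.96],"claw":0},
  {"delta_pos":[0,0,0],"angular":[0,0,-0.96],"claw":0},
  {"delta_pos":[-0.065,0.035,0],"angular":[0,0,0],"claw":0},
  {"delta_pos":[0,0,0.13],"angular":[0,0,0],"claw":0},
  {"delta_pos":[0,0,0.13],"angular":[0,0,0],"claw":0},
  {"delta_pos":[0,0,0.13],"angular":[0,0,0],"claw":0},
  {"delta_pos":[0,0,0.13],"angular":[0,0,0],"claw":0},
  {"delta_pos":[0,0,0.06],"angular":[0,0,0],"claw":0},
])

```text
t: 7.53
tool_pos: [0.4539, -0.2547, 0.0777]
ee_rot: [[0.11, 0.994, -0.003], [0.994, -0.11, 0.001], [0.001, -0.003, -1.0]]
ft_force: [0.0, 0.7, -0.8]
grip_width: 0.501
```

```bash
python3 g.py w3.png
```

```text
((323.0, 251.0), (106.0, 26.0), 90.0)
[ 0.4524005  -0.21995579  0.022     ]
[ 0.46724129 -0.2216005   0.022     ]
[ 0.46063    -0.29065615  0.022     ]
[ 0.4441508  -0.28884009  0.022     ]
c [ 0.45610565 -0.25526313  0.022     ]
[np.float64(0.01493164783859494), np.float64(0.06937141454141225)]
heading -95.46874444063943
[ 0.45284379 -0.25401268  0.07618984] [[ 0.11022082  0.99388911 -0.00598394]
 [ 0.99390369 -0.11020261  0.00329378]
 [ 0.0026142  -0.0063105  -0.99997667]] [-0.99635984  0.5130834  -1.97761677]
```

View pics/w3.png

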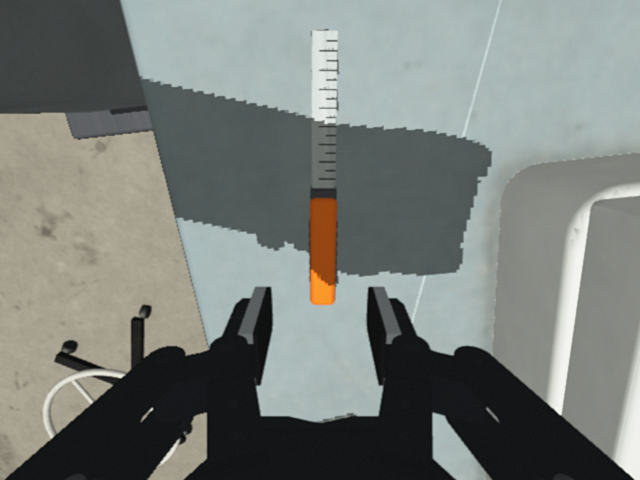

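>>> jog_arm([
  {"delta_pos":[-0.004,0.012,0.1],"angular":[0,0,0],"claw":0},
  {"delta_pos":[0,0,0.1],"angular":[0,0,0],"claw":0},
  {"delta_pos":[0,0,0.05],"angular":[0,0,0],"claw":0},
  {"delta_pos":[0,0,0.03],"angular":[0,0,0],"claw":0},
  {"delta_pos":[0,0,0],"angular":[0,0,0],"claw":0},
  {"delta_pos":[0,0,0],"angular":[0,0,0],"claw":0},
])

```text
t: 8.08
tool_pos: [0.4595, -0.2568, 0.0113]
ee_rot: [[0.109, 0.994, 0.001], [0.994, -0.109, -0.001], [-0.001, 0.001, -1.0]]
ft_force: [-0.2, 0.2, -0.1]
grip_width: 0.499
```

>>> jog_arm([
  {"delta_pos":[0,-0.012,0.014],"angular":[0,0,0],"claw":0},
  {"delta_pos":[0,0,0.014],"angular":[0,0,0],"claw":0},
  {"delta_pos":[0,0,0],"angular":[0,0,0],"claw":0},
  {"delta_pos":[0,0,0],"angular":[0,0,0],"claw":-1},
  {"delta_pos":[0,0,0],"angular":[0,0,0],"claw":-1},
  {"delta_pos":[0,0,0],"angular":[0,0,0],"claw":-1},
  {"delta_pos":[0,0,0],"angular":[0,0,0],"claw":-1},
  {"delta_pos":[0,0,0],"angular":[0,0,0],"claw":-1},
], newtons=50)

```text
t: 8.75
tool_pos: [0.4563, -0.2562, 0.0038]
ee_rot: [[0.109, 0.994, 0.001], [0.994, -0.109, -0.001], [-0.0, 0.001, -1.0]]
ft_force: [-0.0, -0.2, 4.0]
grip_width: 0.173
```

>>> jog_arm([
  {"delta_pos":[0,0,-0.03],"angular":[0,0,0],"claw":-1},
  {"delta_pos":[0,0,-0.1],"angular":[0,0,0],"claw":-1},
  {"delta_pos":[0,0,-0.12],"angular":[0,0,0],"claw":-1},
  {"delta_pos":[0,0,-0.12],"angular":[0,0,0],"claw":-1},
  {"delta_pos":[0,0,-0.12],"angular":[0,0,0],"claw":-1},
  {"delta_pos":[0.1,-0.01,0],"angular":[0,0,0],"claw":-1},
  {"delta_pos":[0.14,-0.015,0],"angular":[0,0,0],"claw":-1},
  {"delta_pos":[0.14,-0.015,0],"angular":[0,0,0],"claw":-1},
])

```text
t: 9.42
tool_pos: [0.4559, -0.1604, 0.1266]
ee_rot: [[0.112, 0.994, 0.001], [0.994, -0.112, -0.001], [-0.001, 0.001, -1.0]]
ft_force: [0.8, 0.2, -2.3]
grip_width: 0.177
```

>>> jog_arm([
  {"delta_pos":[0.14,-0.015,0],"angular":[0,0,0],"claw":-1},
  {"delta_pos":[0.14,-0.015,0],"angular":[0,0,0],"claw":-1},
  {"delta_pos":[0.14,-0.015,0],"angular":[0,0,0],"claw":-1},
  {"delta_pos":[0.14,-0.015,0],"angular":[0,0,0],"claw":-1},
  {"delta_pos":[0,0,0],"angular":[0,0,1],"claw":-1},
  {"delta_pos":[0,0,0],"angular":[0,0,1],"claw":-1},
  {"delta_pos":[0,0,0],"angular":[0,0,1],"claw":-1},
  {"delta_pos":[0,0,0],"angular":[0,0,1],"claw":-1},
])

```text
t: 10.08
tool_pos: [0.4559, -0.0194, 0.1258]
ee_rot: [[0.381, 0.925, -0.001], [0.925, -0.381, -0.0], [-0.001, -0.001, -1.0]]
ft_force: [0.2, 0.0, -0.8]
grip_width: 0.176
```

>>> jog_arm([
  {"delta_pos":[0,0,0],"angular":[0,0,1],"claw":-1},
  {"delta_pos":[0,0,0],"angular":[0,0,1],"claw":-1},
  {"delta_pos":[0,0,0],"angular":[0,0,1],"claw":-1},
  {"delta_pos":[0,0,0],"angular":[0,0,1],"claw":-1},
  {"delta_pos":[0,0,0],"angular":[0,0,1],"claw":-1},
  {"delta_pos":[0,0,0],"angular":[0,0,1],"claw":-1},
  {"delta_pos":[0,0,0],"angular":[0,0,1],"claw":-1},
  {"delta_pos":[0,0,0],"angular":[0,0,1],"claw":-1},
])

```text
t: 10.75
tool_pos: [0.4558, -0.0197, 0.1257]
ee_rot: [[0.814, 0.581, -0.001], [0.581, -0.814, -0.0], [-0.001, -0.0, -1.0]]
ft_force: [-0.5, 0.0, -1.1]
grip_width: 0.175
```

>>> jog_arm([
  {"delta_pos":[0,0,0],"angular":[0,0,1],"claw":-1},
  {"delta_pos":[0,0,0],"angular":[0,0,1],"claw":-1},
  {"delta_pos":[0,0,0],"angular":[0,0,1],"claw":-1},
  {"delta_pos":[0,0,0],"angular":[0,0,1],"claw":-1},
  {"delta_pos":[0,0,0],"angular":[0,0,1],"claw":-1},
  {"delta_pos":[0,0,0],"angular":[0,0,1],"claw":-1},
  {"delta_pos":[0,0,0],"angular":[0,0,1],"claw":-1},
  {"delta_pos":[0,0,0],"angular":[0,0,1],"claw":-1},
])

```text
t: 11.42
tool_pos: [0.4558, -0.0197, 0.1257]
ee_rot: [[0.998, 0.062, -0.001], [0.062, -0.998, -0.0], [-0.001, 0.0, -1.0]]
ft_force: [1.0, -0.2, -1.9]
grip_width: 0.173
```

>>> jog_arm([
  {"delta_pos":[0,-0.13,0],"angular":[0,0,0],"claw":-1},
  {"delta_pos":[0,-0.137,0],"angular":[0,0,0],"claw":-1},
  {"delta_pos":[0,-0.137,0],"angular":[0,0,0],"claw":-1},
  {"delta_pos":[0,-0.137,0],"angular":[0,0,0],"claw":-1},
  {"delta_pos":[0,-0.137,0],"angular":[0,0,0],"claw":-1},
  {"delta_pos":[0,-0.137,0],"angular":[0,0,0.6],"claw":-1},
  {"delta_pos":[0,0,0],"angular":[0,0,0],"claw":-1},
  {"delta_pos":[0,0,0],"angular":[0,0,0],"claw":-1},
])

```text
t: 12.08
tool_pos: [0.4422, 0.1859, 0.1259]
ee_rot: [[1.0, 0.029, -0.001], [0.029, -1.0, 0.001], [-0.001, -0.001, -1.0]]
ft_force: [-0.1, -1.3, -1.9]
grip_width: 0.176
```

```bash
python3 - <<'E'
from h import *
C,im=snap('wrist','w4.png');np.save('w4.npy',np.r_[C[0].ravel(),C[1].ravel(),C[2]])
s=robot.state();R=s['ee_rot'];p=s['tool_pos'];print(p,R,s['ft_force'])
S,i2=snap('scene','s4.png')
for n,l in(('tip',(.125,0,.0038)),('tipTop',(.125,0,.0018)),('front',(.035,0,.0038-.022))): print(n,proj(C,p+R@np.array(l)),proj(S,p+R@np.array(l)))
for n,q in(('mouth',(.601,.1895,.055)),): print(n,proj(S,q),proj(C,q))
o=np.hstack([cv2.resize(i2[225:345,180:300],(600,600),interpolation=2)[:, :],cv2.resize(im[0:300,170:470],(600,600),interpolation=2)])
cv2.imwrite('pics/c4.png',cv2.resize(o,(800,400)))
E
```

```text
[0.44251266 0.18382439 0.12564251] [[ 9.99670009e-01  2.56722640e-02 -8.99195019e-04]
 [ 2.56715270e-02 -9.99670094e-01 -8.21810512e-04]
 [-9.19996106e-04  7.98455612e-04 -9.99999258e-01]] [ 0.70988784 -0.86714587 -1.03276048]
tip [325.19764707 -15.76675949] [260.1675375 283.6019191]
tipTop [325.27857714 -17.641599  ] [260.09884942 282.96174642]
front [323.98095025 243.71889958] [296.32722633 288.62529228]
mouth [249.21138791 300.26492024] [320.57557476 -50.78093201]
```

View pics/c4.png

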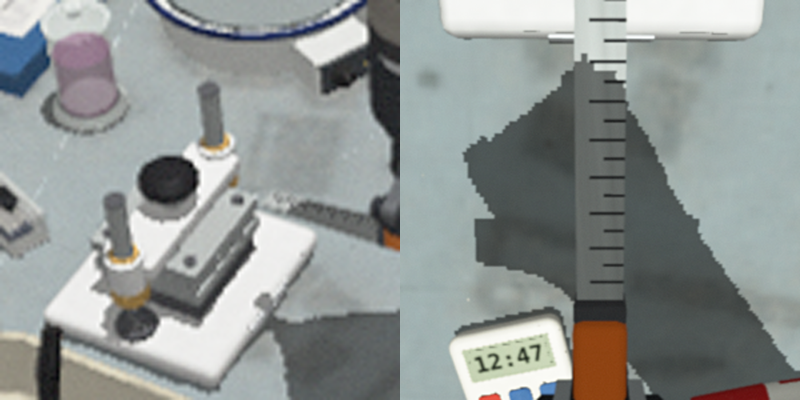

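>>> jog_arm([
  {"delta_pos":[0,-0.006,0.12],"angular":[0,0,0.15],"claw":-1},
  {"delta_pos":[0,0,0.1],"angular":[0,0,0],"claw":-1},
  {"delta_pos":[0,0,0.04],"angular":[0,0,0],"claw":-1},
  {"delta_pos":[0,0,0],"angular":[0,0,0],"claw":-1},
  {"delta_pos":[0,0,0],"angular":[0,0,0],"claw":-1},
  {"delta_pos":[0,0,0],"angular":[0,0,0],"claw":-1},
])

```text
t: 12.68
tool_pos: [0.4443, 0.185, 0.0619]
ee_rot: [[1.0, 0.012, 0.002], [0.012, -1.0, 0.001], [0.002, -0.0, -1.0]]
ft_force: [0.4, 0.2, -1.3]
grip_width: 0.174
```

```bash
python3 - <<'E'
from h import *
S,i2=snap('scene','s5.png');T,i3=snap('top','t5.png')
s=robot.state();R=s['ee_rot'];p=s['tool_pos'];print(p,R,s['ft_force'])
tip=p+R@np.array((.125,0,.0038));print(tip,proj(S,tip),proj(S,(.601,.1895,.055)),proj(T,tip),proj(T,(.601,.1895,.055)))
o=np.hstack([cv2.resize(i2[250:330,210:290],(600,600),interpolation=2)[:, :],cv2.resize(i3[180:260,200:280],(600,600),interpolation=2)])
cv2.imwrite('pics/c5.png',cv2.resize(o,(800,400)))
E
```

```text
[0.44435618 0.18531309 0.06209596] [[ 9.99920377e-01  1.23458822e-02  2.61127207e-03]
 [ 1.23441110e-02 -9.99923568e-01  6.93327235e-04]
 [ 2.61963222e-03 -6.61038198e-04 -9.99996350e-01]] [ 0.53138525  0.55064171 -0.6186442 ]
[0.56935615 0.18685874 0.05862342] [261.55370982 302.82504495] [249.21138791 300.26492024] [239.42851673 232.24876948] [237.99066438 221.24575338]
```

View pics/c5.png

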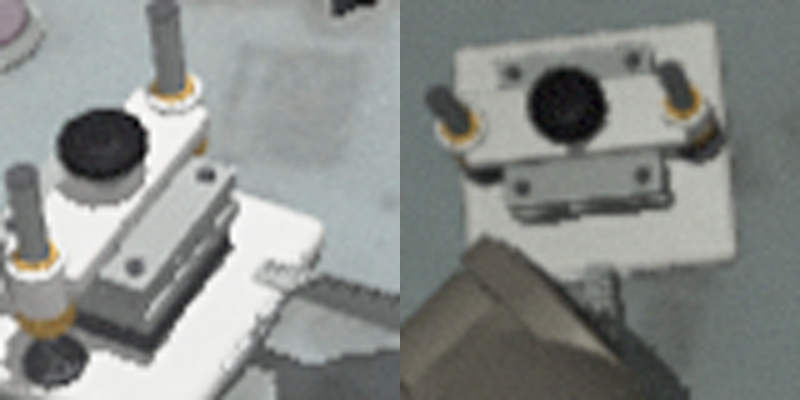

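>>> jog_arm([
  {"delta_pos":[0,0,0.01],"angular":[0,-0.03,0],"claw":-1},
  {"delta_pos":[0.05,-0.003,0],"angular":[0,0,0],"claw":-1},
  {"delta_pos":[0.04,0,0],"angular":[0,0,0],"claw":-1},
  {"delta_pos":[0,0,0],"angular":[0,0,0],"claw":-1},
  {"delta_pos":[0,0,0],"angular":[0,0,0],"claw":-1},
])

```text
t: 13.2
tool_pos: [0.4663, 0.1862, 0.0585]
ee_rot: [[1.0, 0.012, -0.002], [0.012, -1.0, 0.0], [-0.002, -0.0, -1.0]]
ft_force: [-0.5, -0.4, -1.4]
grip_width: 0.174
```

>>> jog_arm([
  {"delta_pos":[0,0,-0.007],"angular":[0,0.03,0],"claw":-1},
  {"delta_pos":[0,0,0],"angular":[0,0,0],"claw":-1},
  {"delta_pos":[0,0,0],"angular":[0,0,0],"claw":-1},
])

```text
t: 13.45
tool_pos: [0.4652, 0.1861, 0.06]
ee_rot: [[1.0, 0.013, -0.0], [0.013, -1.0, -0.0], [-0.0, 0.0, -1.0]]
ft_force: [0.6, 0.4, -1.6]
grip_width: 0.172
```

>>> jog_arm([
  {"delta_pos":[0.016,0,0],"angular":[0,0,0],"claw":-1},
  {"delta_pos":[0.016,0,0],"angular":[0,0,0],"claw":-1},
])

```text
t: 13.62
tool_pos: [0.4737, 0.1862, 0.06]
ee_rot: [[1.0, 0.013, 0.0], [0.013, -1.0, -0.0], [0.0, 0.0, -1.0]]
ft_force: [-0.5, -0.2, -0.9]
grip_width: 0.174
```

Tip at x≈0.599, just at the mouth. I'll go on in small steps, watching the force.

>>> jog_arm([
  {"delta_pos":[0.012,0,0],"angular":[0,0,0],"claw":-1},
  {"delta_pos":[0.012,0,0],"angular":[0,0,0],"claw":-1},
])

```text
t: 13.78
tool_pos: [0.4802, 0.1863, 0.06]
ee_rot: [[1.0, 0.013, 0.0], [0.013, -1.0, -0.0], [0.0, 0.0, -1.0]]
ft_force: [0.6, 0.7, -1.0]
grip_width: 0.172
```

>>> jog_arm([
  {"delta_pos":[0.012,0,0],"angular":[0,0,0],"claw":-1},
  {"delta_pos":[0.012,0,0],"angular":[0,0,0],"claw":-1},
])

```text
t: 13.95
tool_pos: [0.486, 0.1864, 0.0599]
ee_rot: [[1.0, 0.013, 0.0], [0.013, -1.0, -0.0], [0.0, 0.0, -1.0]]
ft_force: [0.2, -0.1, -0.4]
grip_width: 0.174
```

>>> jog_arm([
  {"delta_pos":[0,0,0.003],"angular":[0,0,0],"claw":-1},
  {"delta_pos":[0,0,0],"angular":[0,0,0],"claw":-1},
])

```text
t: 14.12
tool_pos: [0.4857, 0.1863, 0.059]
ee_rot: [[1.0, 0.013, -0.0], [0.013, -1.0, -0.0], [-0.0, 0.0, -1.0]]
ft_force: [0.9, 1.4, -1.1]
grip_width: 0.175
```

>>> jog_arm([
  {"delta_pos":[0,0,0.002],"angular":[0,0,0],"claw":-1},
  {"delta_pos":[0,0,0],"angular":[0,0,0],"claw":-1},
])

```text
t: 14.28
tool_pos: [0.4855, 0.1864, 0.0587]
ee_rot: [[1.0, 0.013, -0.0], [0.013, -1.0, -0.0], [-0.0, 0.0, -1.0]]
ft_force: [0.2, -0.5, 0.2]
grip_width: 0.173
```

>>> jog_arm([
  {"delta_pos":[0,0,0.002],"angular":[0,0,0],"claw":-1},
  {"delta_pos":[0,0,0],"angular":[0,0,0],"claw":-1},
])

```text
t: 14.45
tool_pos: [0.4856, 0.1864, 0.0583]
ee_rot: [[1.0, 0.013, 0.0], [0.013, -1.0, -0.0], [0.0, 0.0, -1.0]]
ft_force: [-0.6, 0.2, 0.3]
grip_width: 0.176
```

>>> jog_arm([
  {"delta_pos":[0,0,0.002],"angular":[0,0,0],"claw":-1},
  {"delta_pos":[0,0,0],"angular":[0,0,0],"claw":-1},
  {"delta_pos":[0,0,0],"angular":[0,0,0],"claw":-1},
])

```text
t: 14.7
tool_pos: [0.4855, 0.1864, 0.0579]
ee_rot: [[1.0, 0.013, -0.0], [0.013, -1.0, -0.0], [-0.0, 0.0, -1.0]]
ft_force: [-1.0, -0.4, 2.4]
grip_width: 0.172
```

>>> jog_arm([
  {"delta_pos":[0.012,0,0],"angular":[0,0,0],"claw":-1},
  {"delta_pos":[0.012,0,0],"angular":[0,0,0],"claw":-1},
])

```text
t: 14.87
tool_pos: [0.4917, 0.1867, 0.0579]
ee_rot: [[1.0, 0.013, 0.0], [0.013, -1.0, 0.0], [0.0, -0.0, -1.0]]
ft_force: [-3.2, -0.2, 3.2]
grip_width: 0.173
```

>>> jog_arm([
  {"delta_pos":[0.01,0,0],"angular":[0,0,0],"claw":-1},
  {"delta_pos":[0.01,0,0],"angular":[0,0,0],"claw":-1},
  {"delta_pos":[0,0,0],"angular":[0,0,0],"claw":-1},
])

```text
t: 15.12
tool_pos: [0.4976, 0.1867, 0.0579]
ee_rot: [[1.0, 0.013, 0.001], [0.013, -1.0, 0.0], [0.001, -0.0, -1.0]]
ft_force: [-1.6, 0.1, 2.0]
grip_width: 0.169
```

>>> jog_arm([
  {"delta_pos":[0.004,0,0],"angular":[0,0,0],"claw":-1},
  {"delta_pos":[0.004,0,0],"angular":[0,0,0],"claw":-1},
])

```text
t: 15.28
tool_pos: [0.4985, 0.1866, 0.0577]
ee_rot: [[1.0, 0.013, -0.0], [0.013, -1.0, -0.0], [-0.0, 0.0, -1.0]]
ft_force: [-2.8, 0.5, 2.9]
grip_width: 0.175
```

>>> jog_arm([
  {"delta_pos":[0.004,0,0],"angular":[0,0,0],"claw":-1},
  {"delta_pos":[0.004,0,0],"angular":[0,0,0],"claw":-1},
])

```text
t: 15.45
tool_pos: [0.5005, 0.1866, 0.0577]
ee_rot: [[1.0, 0.013, -0.0], [0.013, -1.0, -0.0], [-0.0, 0.0, -1.0]]
ft_force: [-3.3, -1.0, 3.2]
grip_width: 0.171
```

>>> jog_arm([
  {"delta_pos":[0.004,0,0],"angular":[0,0,0],"claw":-1},
  {"delta_pos":[0.004,0,0],"angular":[0,0,0],"claw":-1},
])

```text
t: 15.62
tool_pos: [0.5026, 0.1866, 0.0577]
ee_rot: [[1.0, 0.013, -0.0], [0.013, -1.0, -0.0], [-0.0, 0.0, -1.0]]
ft_force: [-3.4, 0.1, 3.7]
grip_width: 0.173
```

>>> jog_arm([
  {"delta_pos":[0.004,0,0],"angular":[0,0,0],"claw":-1},
  {"delta_pos":[0.004,0,0],"angular":[0,0,0],"claw":-1},
])

```text
t: 15.78
tool_pos: [0.5047, 0.1867, 0.0577]
ee_rot: [[1.0, 0.013, -0.0], [0.013, -1.0, -0.0], [-0.0, 0.0, -1.0]]
ft_force: [-2.9, -0.2, 3.5]
grip_width: 0.173
```

>>> jog_arm([
  {"delta_pos":[0.004,0,0],"angular":[0,0,0],"claw":-1},
  {"delta_pos":[0.004,0,0],"angular":[0,0,0],"claw":-1},
])

```text
t: 15.95
tool_pos: [0.5067, 0.1866, 0.0577]
ee_rot: [[1.0, 0.013, -0.0], [0.013, -1.0, -0.0], [-0.0, 0.0, -1.0]]
ft_force: [-2.8, 0.1, 4.0]
grip_width: 0.174
```

>>> jog_arm([
  {"delta_pos":[0.004,0,0],"angular":[0,0,0],"claw":-1},
  {"delta_pos":[0.004,0,0],"angular":[0,0,0],"claw":-1},
])

```text
t: 16.12
tool_pos: [0.5087, 0.1867, 0.0577]
ee_rot: [[1.0, 0.013, -0.0], [0.013, -1.0, -0.0], [-0.0, 0.0, -1.0]]
ft_force: [-3.9, 0.9, 4.5]
grip_width: 0.175
```

>>> jog_arm([
  {"delta_pos":[0.004,0,0],"angular":[0,0,0],"claw":-1},
  {"delta_pos":[0.004,0,0],"angular":[0,0,0],"claw":-1},
])

```text
t: 16.28
tool_pos: [0.5107, 0.1867, 0.0577]
ee_rot: [[1.0, 0.013, -0.0], [0.013, -1.0, -0.0], [-0.0, 0.0, -1.0]]
ft_force: [-3.4, -0.5, 4.9]
grip_width: 0.177
```

>>> jog_arm([
  {"delta_pos":[0.004,0,-0.001],"angular":[0,0,0],"claw":-1},
  {"delta_pos":[0.004,0,0],"angular":[0,0,0],"claw":-1},
])

```text
t: 16.45
tool_pos: [0.5128, 0.1867, 0.0579]
ee_rot: [[1.0, 0.013, 0.0], [0.013, -1.0, -0.0], [0.0, 0.0, -1.0]]
ft_force: [-2.5, -0.1, 3.8]
grip_width: 0.171
```

>>> jog_arm([
  {"delta_pos":[0.004,0,0],"angular":[0,0,0],"claw":-1},
  {"delta_pos":[0.004,0,0],"angular":[0,0,0],"claw":-1},
])

```text
t: 16.62
tool_pos: [0.5147, 0.1867, 0.0579]
ee_rot: [[1.0, 0.013, -0.0], [0.013, -1.0, -0.0], [-0.0, 0.0, -1.0]]
ft_force: [-2.6, -0.0, 4.9]
grip_width: 0.171
```

Depth is about 39 mm and the force is still only sliding friction.

>>> jog_arm([
  {"delta_pos":[0.004,0,0],"angular":[0,0,0],"claw":-1},
  {"delta_pos":[0.004,0,0],"angular":[0,0,0],"claw":-1},
])

```text
t: 16.78
tool_pos: [0.5167, 0.1867, 0.058]
ee_rot: [[1.0, 0.013, -0.0], [0.013, -1.0, -0.0], [-0.0, 0.0, -1.0]]
ft_force: [-3.3, 0.1, 3.8]
grip_width: 0.173
```

>>> jog_arm([
  {"delta_pos":[0.004,0,0],"angular":[0,0,0],"claw":-1},
  {"delta_pos":[0.004,0,0],"angular":[0,0,0],"claw":-1},
])

```text
t: 16.95
tool_pos: [0.5187, 0.1868, 0.058]
ee_rot: [[1.0, 0.013, -0.0], [0.013, -1.0, -0.0], [-0.0, 0.0, -1.0]]
ft_force: [-3.5, -0.5, 3.6]
grip_width: 0.175
```

>>> jog_arm([
  {"delta_pos":[0.004,0,0],"angular":[0,0,0],"claw":-1},
  {"delta_pos":[0.004,0,0],"angular":[0,0,0],"claw":-1},
])

```text
t: 17.12
tool_pos: [0.5207, 0.1869, 0.058]
ee_rot: [[1.0, 0.013, -0.0], [0.013, -1.0, -0.0], [-0.0, 0.0, -1.0]]
ft_force: [-4.3, 0.0, 4.7]
grip_width: 0.176
```

>>> jog_arm([
  {"delta_pos":[0.004,0,0],"angular":[0,0,0],"claw":-1},
  {"delta_pos":[0.004,0,0],"angular":[0,0,0],"claw":-1},
])

```text
t: 17.28
tool_pos: [0.5227, 0.1868, 0.058]
ee_rot: [[1.0, 0.013, -0.0], [0.013, -1.0, -0.0], [-0.0, 0.0, -1.0]]
ft_force: [-4.4, -0.2, 4.2]
grip_width: 0.171
```

>>> jog_arm([
  {"delta_pos":[0.004,0,0],"angular":[0,0,0],"claw":-1},
  {"delta_pos":[0.004,0,0],"angular":[0,0,0],"claw":-1},
])

```text
t: 17.45
tool_pos: [0.5247, 0.1869, 0.058]
ee_rot: [[1.0, 0.013, -0.0], [0.013, -1.0, -0.0], [-0.0, 0.0, -1.0]]
ft_force: [-4.5, 0.1, 4.2]
grip_width: 0.172
```

>>> jog_arm([
  {"delta_pos":[0.004,0,0],"angular":[0,0,0],"claw":-1},
  {"delta_pos":[0.004,0,0],"angular":[0,0,0],"claw":-1},
])

```text
t: 17.62
tool_pos: [0.5267, 0.1869, 0.058]
ee_rot: [[1.0, 0.013, -0.0], [0.013, -1.0, -0.0], [-0.0, 0.0, -1.0]]
ft_force: [-3.7, -0.5, 4.8]
grip_width: 0.171
```

>>> jog_arm([
  {"delta_pos":[0.003,0,0],"angular":[0,0,0],"claw":-1},
  {"delta_pos":[0.003,0,0],"angular":[0,0,0],"claw":-1},
])

```text
t: 17.78
tool_pos: [0.5282, 0.187, 0.058]
ee_rot: [[1.0, 0.013, -0.0], [0.013, -1.0, -0.0], [-0.0, 0.0, -1.0]]
ft_force: [-3.3, 0.4, 6.2]
grip_width: 0.175
```

>>> jog_arm([
  {"delta_pos":[0.004,0,-0.001],"angular":[0,0,0],"claw":-1},
  {"delta_pos":[0.003,0,0],"angular":[0,0,0],"claw":-1},
])

```text
t: 17.95
tool_pos: [0.5301, 0.1869, 0.0582]
ee_rot: [[1.0, 0.013, 0.0], [0.013, -1.0, 0.0], [0.0, -0.0, -1.0]]
ft_force: [-3.5, 0.2, 2.9]
grip_width: 0.178
```

>>> jog_arm([
  {"delta_pos":[0.003,0,0],"angular":[0,0,0],"claw":-1},
  {"delta_pos":[0.003,0,0],"angular":[0,0,0],"claw":-1},
])

```text
t: 18.12
tool_pos: [0.5314, 0.187, 0.0582]
ee_rot: [[1.0, 0.013, -0.0], [0.013, -1.0, -0.0], [-0.0, 0.0, -1.0]]
ft_force: [-3.4, -0.6, 4.7]
grip_width: 0.173
```

>>> jog_arm([
  {"delta_pos":[0.004,0,0],"angular":[0,0,0],"claw":-1},
  {"delta_pos":[0.003,0,0],"angular":[0,0,0],"claw":-1},
])

```text
t: 18.28
tool_pos: [0.5323, 0.1869, 0.0581]
ee_rot: [[1.0, 0.013, -0.002], [0.013, -1.0, -0.001], [-0.002, 0.001, -1.0]]
ft_force: [-5.9, -0.0, 6.5]
grip_width: 0.176
```

>>> jog_arm([
  {"delta_pos":[0.003,0,0],"angular":[0,0,0],"claw":-1},
  {"delta_pos":[0.003,0,0],"angular":[0,0,0],"claw":-1},
])

```text
t: 18.45
tool_pos: [0.5328, 0.187, 0.058]
ee_rot: [[1.0, 0.013, -0.004], [0.013, -1.0, -0.001], [-0.004, 0.001, -1.0]]
ft_force: [-9.7, -1.0, 8.1]
grip_width: 0.174
```

>>> jog_arm([
  {"delta_pos":[0,0,0],"angular":[0,0,0],"claw":-1},
  {"delta_pos":[0,0,0],"angular":[0,0,0],"claw":-1},
  {"delta_pos":[0,0,0],"angular":[0,0,0],"claw":-1},
  {"delta_pos":[0,0,0],"angular":[0,0,0],"claw":-1},
  {"delta_pos":[0,0,0],"angular":[0,0,0],"claw":-1},
  {"delta_pos":[0,0,0],"angular":[0,0,0],"claw":-1},
])

```text
t: 18.95
tool_pos: [0.5328, 0.1869, 0.058]
ee_rot: [[1.0, 0.013, -0.003], [0.013, -1.0, -0.001], [-0.004, 0.001, -1.0]]
ft_force: [-7.8, -0.6, 7.2]
grip_width: 0.171
```

```bash
python3 - <<'E'
from h import *
for i in range(3):
    S,i2=snap('scene','s6.png');s=robot.state();print(s['t'],s['tool_pos'],s['ft_force'],s['ft_torque'],s['ee_rot'][2])
C,im=snap('wrist','w6.png')
a,b=cv2.imread('pics/s5.png'),i2
o=np.hstack([cv2.resize(x,(600,600),interpolation=2) for x in(a[250:330,210:290],b[250:330,210:290])])
o=np.vstack([cv2.resize(o,(600,300)),cv2.resize(im[0:240,100:580],(600,300))])
cv2.imwrite('pics/c6.png',o)
E
```

```text
19.0 [0.53280918 0.18694771 0.05804172] [-7.29192305 -0.81599612  7.91691647] [-0.10859732  1.17558932  0.02402424] [-0.00349826  0.0012161  -0.99999314]
19.05 [0.53282498 0.18696462 0.05804906] [-7.5816023  -0.32856886  7.15225317] [-0.03700719  1.17713028 -0.02702306] [-0.00346494  0.00117656 -0.9999933 ]
19.1 [0.5328504  0.18697655 0.05806833] [-7.9334992  -0.33265113  6.72828964] [-0.07331406  1.15391033  0.00827938] [-0.0034324   0.00116492 -0.99999343]
```

View pics/c6.png

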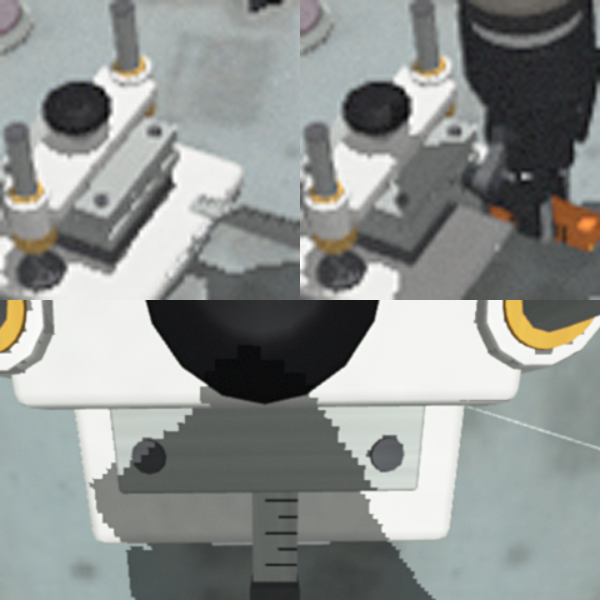

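>>> jog_arm([
  {"delta_pos":[0.002,0,-0.001],"angular":[0,0,0],"claw":-1},
  {"delta_pos":[0.001,0,0],"angular":[0,0,0],"claw":-1},
  {"delta_pos":[0,0,0],"angular":[0,0,0],"claw":-1},
  {"delta_pos":[0,0,0],"angular":[0,0,0],"claw":-1},
  {"delta_pos":[0,0,0],"angular":[0,0,0],"claw":-1},
  {"delta_pos":[0,0,0],"angular":[0,0,0],"claw":-1},
])

```text
t: 19.65
tool_pos: [0.5328, 0.1869, 0.0581]
ee_rot: [[1.0, 0.013, -0.005], [0.013, -1.0, -0.002], [-0.005, 0.002, -1.0]]
ft_force: [-8.3, -1.2, 8.1]
grip_width: 0.176
```

>>> jog_arm([
  {"delta_pos":[0.002,0,0],"angular":[0,0,0],"claw":-1},
  {"delta_pos":[0.002,0,0],"angular":[0,0,0],"claw":-1},
  {"delta_pos":[0,0,0],"angular":[0,0,0],"claw":-1},
  {"delta_pos":[0,0,0],"angular":[0,0,0],"claw":-1},
  {"delta_pos":[0,0,0],"angular":[0,0,0],"claw":-1},
  {"delta_pos":[0,0,0],"angular":[0,0,0],"claw":-1},
  {"delta_pos":[0,0,0],"angular":[0,0,0],"claw":-1},
  {"delta_pos":[0,0,0],"angular":[0,0,0],"claw":-1},
])

```text
t: 20.32
tool_pos: [0.5333, 0.187, 0.0581]
ee_rot: [[1.0, 0.014, -0.006], [0.014, -1.0, -0.002], [-0.006, 0.002, -1.0]]
ft_force: [-9.6, 0.1, 9.6]
grip_width: 0.173
```

```bash
python3 - <<'E'
from h import *
S,b=snap('scene','s7.png');a=cv2.imread('pics/s5.png')
def k(i):
    m=(i[255:300,212:245].max(2)<45).astype(np.uint8);c=max(cv2.findContours(m,0,2)[0],key=cv2.contourArea);M=cv2.moments(c);return M['m10']/M['m00'],M['m01']/M['m00']
print('knob before/after',k(a),k(b))
for i in range(3):
    robot.grab_frame('top');s=robot.state();print(s['tool_pos'],s['ft_force'],s['grip_width'])
print(robot.hand_in())
E
```

```text
knob before/after (17.760416666666664, 24.088541666666664) (20.023529411764706, 24.549019607843135)
[0.53328254 0.18697651 0.05809679] [-10.95449653   0.0894994    8.16878303] 0.1718446360735351
[0.53326606 0.18697579 0.05807634] [-10.16283586  -0.69616646   8.77580974] 0.1759964511549147
[0.53326748 0.1869818  0.05808046] [-10.57945073  -0.38678718   9.98037416] 0.17506846816799224
the job is handed in; nothing more can be done
None
```

I pushed the upper plate down onto its stops and left the taper gauge held in the gripper, snug between the two plates. The job was handed in at about 20.5 s of robot time; the hand-in gives no verdict.

- **Seating the plate:** I pressed the knob with shut fingers until it stopped. It travelled about 17 mm, and the force then rose from about 6 N to 38 N with no further movement.
- **Inserting the gauge:** I picked it up by the orange grip, laid it flat on the lower plate and slid it in. It stopped at about 57 mm depth, which suggests a gap of about 7.7 mm, good to a few tenths of a mm because the plate's front edge is only known to about 2 mm.
- **Last readings:** The pose was still to about 0.02 mm. The push was about 10 N back along the gauge and about 9 N net upward. The tool was pitched 0.006 rad, and its heading was within about 0.01 rad of the estimated press direction.
- **Not measured directly:** The force on the upper plate is inferred. The gauge had slid at about 3.5 N; now a further 1.75 mm of commanded push moved it only about 0.5 mm, which suggests roughly 4 N or more on the upper plate.
- **A check that did not agree cleanly:** The knob's image centre in the scene camera moved about 2 px sideways and 0.5 px down between before and after insertion. Lifting would move it up, so I put this down to the gripper's shadow, but I did not confirm it. The yoke looked unmoved in the picture taken just before the last two small pushes.

I saw nothing else on the bench moved, but I did not measure the other items' positions at the end.

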